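# Take apart the two piles of prosthetic limb components and put each in its nest

## Robot

A 7-joint arm with a two-finger parallel gripper is mounted at the origin on the work surface. World frame = base frame: x ahead of the robot, y to its left, z up, the work surface at z = 0. Lengths are in m, angles in rad, forces in N, time in s.
With the tool pointing down it reaches from about 0.4 to 0.9 m from the base axis. Payload 5.5 kg.
Tool frame: the origin (TCP) lies midway between the tips of the shut fingers; the grasp point (between the pads) lies 19 mm behind it (manip.grip_depth is the distance from the TCP to the grasp point, in m); z points along the fingers, y is the line along which they close (so a half turn about z gives the same grasp; the last joint's range is limited). The gripper opens to 92 mm and grips with 3 to 60 N. Pads are 19 mm wide; open, the fingers measure 130 mm over their backs; the gripper's body (75 mm by 190 mm) begins 47 mm behind the grasp point.
Start: joints at [-1.011, 0.501, -0.427, 1.55, 0.221, 1.138, -0.21], TCP at [0.19, 0.622, 0.227] pointing down, gripper open.
Joint ranges: [-2.88, 2.88], [-0.31, 2.03], [-1.54, 1.56], [0.2, 2.42], [-1.41, 4.55], [0.19, 2.02], [-2.57, 2.57]. Speed limits (rad/s): [2.57, 2.57, 3.14, 3.14, 3.14, 3.14, 3.14].

## Interface

Orientations are given as a unit quaternion [x, y, z, w].
In Python, from bench import manip, effector, viewer gives the robot as it stands. Calls block until the motion is done:
- manip.move_pose(position, orientation): joint-space move of the TCP to a pose.
- manip.servo_line(position, ori=None, vel=0.15): straight line of the TCP; ori=None keeps the orientation; vel is the mean speed in m/s.
- manip.movej(angles): joint-space move.
- effector.open_jaws() and effector.close(f_grip=None): open the fingers fully, or close them until they stop; f_grip is the grip in N (None keeps the last).
- manip.sleep(seconds).
- manip.solve_ik(position, orientation): joint angles nearest the present ones, or None.
- viewer.get_image(name): name is "scene" or "side" or "wrist"; returns the picture (420x560x3 uint8, red, green, blue); there is no depth.
- viewer.get_calibration(name): a dict with "vfov" (degrees; the focal length in pixels is half the picture's height over the tangent of half this angle, whatever the lens; pixels are square), "cx", "cy" (the principal point, pixels), "eye" and "attitude" of the camera in the world. Camera axes: x right, y down, z forward; pixel columns grow to the right and rows downward; lengths in m; the calibration is good to about 2 mm. A picture is of the moment at which its call begins: read the wrist's pose just before it. get_calibration takes no time and is no camera call; for the wrist camera it gives the pose at the moment of the call.
A pose or a line that the arm cannot do raises manip.PlanningError and nothing moves.
- manip.hand_in(): hands the job in; it is judged then, once.
Readings, each from a call of its own:
- manip.current_clock(): time.
- manip.current_q(): joint angles.
- manip.current_joint_velocities(): joint speeds.
- manip.current_tau(): joint torques, N m.
- manip.current_tool_pos(): TCP position.
- manip.current_tcp_rot(): TCP orientation.
- manip.current_force(): force on the tool from outside, world axes, zero at the start.
- manip.current_wrist_torque(): the same for the moment, N m.
- manip.current_finger_gap(): finger opening in m.
- manip.current_gripper_force(): force on a finger pad.
Only numpy, scipy, OpenCV 4.12 (cv2) and the standard library are available. Lean on these libraries where they do the work, as an engineer would, in place of code of your own. Each camera call takes 0.05 s, during which the arm holds its last target. There are 200 camera calls.

## Task

The metal components of a test limb stand in two piles on the prosthetics bench. Take the piles apart from the top, one piece at a time, and set each piece gently down (not dropped) into the plywood nest made for it, lying flat on the nest's floor: the square plate in the large square pocket, the round flange in the large round pocket, the slide bar in the oblong pocket, the pyramid adapter upright in the small round pocket, and the tube clamp over the post. Do not tip any piece over, and leave the tin and the tape roll where they are.

Things in the scene. Friction and masses are not known exactly. Their poses are not given: they have to be found in the camera images.
- square_plate: Square socket plate: plain aluminium square, 64 x 64 mm, 24 mm thick, flat top with four dark screw holes at its corners, about 0.24 kg. It lies on the bench as the bottom of one of the two piles. Sides parallel to its x and y. Loose metal part; origin at the centre of its underside, z up.
- round_flange: Round flange: plain aluminium disc, 66 mm across, 24 mm thick, flat top with a circle of six small dark holes, about 0.22 kg. It lies on the bench as the bottom of the other pile. Loose metal part; origin at the centre of its underside, z up.
- slide_bar: Slide bar: oblong dark steel bar 88 mm long (its x) and 34 mm wide (its y), 24 mm thick, a pale screw near each end, about 0.20 kg. It lies flat across the top of one of the two bottom pieces (either one), its underside 24 mm above the bench, and carries the pyramid adapter. Loose metal part; origin at the centre of its underside, z up.
- tube_clamp: Tube clamp: dark steel ring 46 mm outside, 32 mm bore right through, 24 mm tall, with a lug 16 mm wide reaching 33 mm from the centre along its +x (a brass bolt in it spans 19 mm in y); 0.09 kg. Grip the ring across its y. Lies on the bottom piece that the slide bar is not on, underside 24 mm above the bench. Loose metal part; origin at the centre of its underside, z up.
- pyramid: Pyramid adapter: small steel part, a round foot 30 mm across and 15 mm tall, with a narrower square head 17 mm wide on top, 31 mm tall in all, about 0.08 kg. Starts standing on the slide bar, its underside 48 mm above the bench, within 12 mm of the bar's middle. Grip it by the round foot. Loose metal part; origin at the centre of its underside, z up.
- nest_square: Nest of the square plate: block 96 x 96 mm, 8 mm tall, with a square pocket 80 x 80 mm, sides parallel to its x and y; pocket floor 3 mm above the bench, 5 mm below the rim. Plywood with dark rubber in the pocket, fixed on the bench; origin at the centre of the underside, z up.
- nest_round: Nest of the round flange: block 98 x 98 mm, 8 mm tall, with a round pocket 82 mm across; pocket floor 3 mm above the bench, 5 mm below the rim. Plywood with dark rubber in the pocket, fixed on the bench; origin at the centre of the underside, z up.
- nest_bar: Nest of the slide bar: oblong block 120 mm (its x) by 66 mm (its y), 8 mm tall, with an oblong pocket 104 mm (x) by 50 mm (y); pocket floor 3 mm above the bench, 5 mm below the rim. Plywood with dark rubber in the pocket, fixed on the bench; origin at the centre of the underside, z up.
- nest_post: Nest of the tube clamp: flat base 76 x 76 mm, 3 mm thick, with an upright dark post at its centre, 16 mm across, its top 22 mm above the bench; the clamp's bore goes over the post and the clamp rests on the base, any way round. Plywood with dark rubber in the pocket, fixed on the bench; origin at the centre of the underside, z up.
- nest_pyramid: Nest of the pyramid adapter: small block 62 x 62 mm, 8 mm tall, with a round pocket 46 mm across; pocket floor 3 mm above the bench, 5 mm below the rim. Plywood with dark rubber in the pocket, fixed on the bench; origin at the centre of the underside, z up.
- tin: Bystander, not to be moved: tin can standing on the bench near the robot's left, 66 mm across, 85 mm tall; origin at the centre of its underside.
- tape_roll: Bystander, not to be moved: roll of pale tape lying flat near the robot's right, 90 mm across, 30 mm tall; origin at the centre of its underside.
Things that resemble listed ones, but are neither listed nor needed, are in the scene too. Leave any green look-alike of the nest_round alone. Several things look just like the nest_post: the one meant starts farthest to the robot's left.

How it is judged:
By the outcome, as a careful person would: the job done as asked, in the order asked, and still so for the second after the job is handed in, with the robot touching nothing.
It also fails if it takes over 120 s, if anything falls off the work surface, if the arm or the gripper's body presses on something with over 40 N, if the wrist force passes 120 N, or if a joint passes its speed limit or range.

## Working session

There is one attempt and no reset: what is moved stays moved. The work goes in short steps, each a Python script; the robot and the scene stay as the last script left them, time stands still between calls to the robot, and variables do not carry over. Pictures are saved under pics/ and viewed, at most 14 in all, crops included, and the job is handed in when it is done.

```bash
ls; mkdir -p pics
python3 - <<'E'
from bench import manip, effector, viewer
import cv2
for n in ("scene","side","wrist"):
    im=viewer.get_image(n); cv2.imwrite(f"pics/{n}0.png",im[:,:,::-1]); print(n,viewer.get_calibration(n))
print(manip.current_clock(),manip.current_tcp_rot(),manip.grip_depth,manip.current_finger_gap())
E
```

```text
pics
scene {'vfov': 57.974319839358344, 'cx': 276.4804552677692, 'cy': 211.53233148194067, 'eye': array([ 1.1076242 , -0.70219017,  0.92827862]), 'attitude': array([ 0.85021137,  0.32928907, -0.14168482, -0.38553177])}
side {'vfov': 54.364214508334584, 'cx': 281.5024120326308, 'cy': 209.8561078882862, 'eye': array([-0.01524445, -0.75145739,  0.90289595]), 'attitude': array([ 0.88121416, -0.25901882,  0.11632761, -0.37794014])}
wrist {'vfov': 66.1367707970107, 'cx': 284.514043001354, 'cy': 213.9161584113129, 'eye': array([0.11268189, 0.64342257, 0.3840161 ]), 'attitude': array([0.79460364, 0.58846313, 0.08865124, 0.12023794])}
0.15 [ 1.47861261e-01  9.89007848e-01 -7.12670836e-04 -1.25485369e-04] 0.0188 0.09196440620076617
```

View pics/scene0.png

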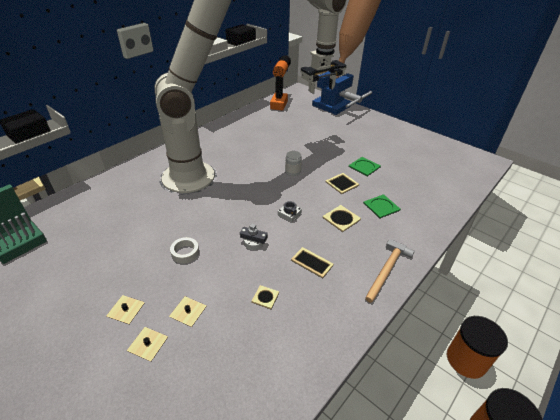

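View pics/side0.png

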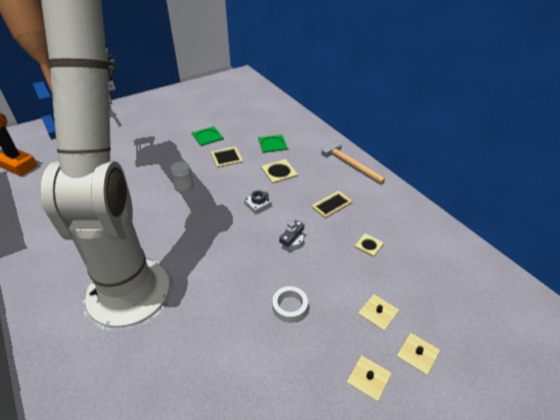

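The scene view shows these at pixel positions:
- Clamp pile at (290,210) on the square plate, and bar pile with the pyramid at (253,236).
- Square nest (342,183), wood round nest (342,217), bar nest (312,262), pyramid nest (265,297).
- Posts at (125,309), (187,311) and (147,344).
- Green look-alikes at (364,166) and (382,206), tin (293,162), tape roll (184,250).

The side view shows the same things. Next I'll cast rays for all of these from both views.

```bash
cat > h.py <<'E'
import numpy as np, cv2
from scipy.spatial.transform import Rotation as R
from bench import manip, effector, viewer
def K(c):
    f=210/np.tan(np.radians(c["vfov"])/2); return f,c["cx"],c["cy"]
def rays(c,px):
    f,cx,cy=K(c); px=np.atleast_2d(px).astype(float)
    d=np.c_[(px[:,0]-cx)/f,(px[:,1]-cy)/f,np.ones(len(px))]
    return R.from_quat(c["attitude"]).apply(d)
def cast(c,px,z):
    d=rays(c,px); e=np.array(c["eye"]); return e+d*((z-e[2])/d[:,2])[:,None]
def proj(c,P):
    f,cx,cy=K(c); q=R.from_quat(c["attitude"]).inv().apply(np.atleast_2d(P)-c["eye"])
    return np.c_[f*q[:,0]/q[:,2]+cx,f*q[:,1]/q[:,2]+cy]
def tri(c1,p1,c2,p2):
    d1,d2=[r/np.linalg.norm(r) for r in (rays(c1,p1)[0],rays(c2,p2)[0])]
    A=np.c_[d1,-d2]; s=np.linalg.lstsq(A,c2["eye"]-c1["eye"],rcond=None)[0]
    a,b=c1["eye"]+s[0]*d1,c2["eye"]+s[1]*d2
    return (a+b)/2,np.linalg.norm(a-b)
def down(psi):  # tool z down, tool y (closing line) at world angle psi
    y=np.array([np.cos(psi),np.sin(psi),0]); z=np.array([0,0,-1.]); x=np.cross(y,z)
    return R.from_matrix(np.c_[x,y,z]).as_quat()
E
python3 - <<'E'
from h import *
cs,cd=viewer.get_calibration("scene"),viewer.get_calibration("side")
print(210/np.tan(np.radians(cs["vfov"])/2))
T=dict(clamp=((289,208),(259,196)),bar=((253,236),(291,235)),sq=((342,183),(227,156.5)),rnd=((342,217),(279,171)),nb=((312,262),(332,204)),npy=((265,297),(369,244)),pA=((125,309),(369,377)),pB=((187,311),(379,311)),pC=((147,344),(419,352)),g1=((364,166),(207,136)),g2=((382,206),(273,144)),tin=((293,162),(182,178)),tape=((184,250),(290,303)))
for k,(a,b) in T.items():
    p,e=tri(cs,a,cd,b); print(k,p.round(3),round(e,4),cast(cs,a,.01)[0].round(3),cast(cd,b,.01)[0].round(3))
E
```

```text
379.05033627197565
clamp [0.462 0.1   0.039] 0.0039 [0.443 0.123 0.01 ] [0.479 0.131 0.01 ]
bar [ 0.46  -0.084  0.028] 0.0014 [ 0.447 -0.071  0.01 ] [ 0.47  -0.071  0.01 ]
sq [0.495 0.391 0.004] 0.0006 [0.499 0.384 0.01 ] [0.492 0.383 0.01 ]
rnd [0.613 0.219 0.003] 0.0052 [0.615 0.216 0.01 ] [0.607 0.208 0.01 ]
nb [ 0.664 -0.022  0.003] 0.0016 [ 0.667 -0.026  0.01 ] [ 0.658 -0.029  0.01 ]
npy [ 0.646 -0.221  0.005] 0.0013 [ 0.649 -0.225  0.01 ] [ 0.643 -0.224  0.01 ]
pA [ 0.379 -0.519  0.001] 0.0008 [ 0.386 -0.521  0.01 ] [ 0.375 -0.522  0.01 ]
pB [ 0.515 -0.405  0.003] 0.0002 [ 0.52  -0.407  0.01 ] [ 0.511 -0.408  0.01 ]
pC [ 0.518 -0.539  0.002] 0.0 [ 0.523 -0.54   0.01 ] [ 0.514 -0.541  0.01 ]
g1 [0.494 0.559 0.001] 0.0009 [0.499 0.547 0.01 ] [0.488 0.545 0.01 ]
g2 [0.687 0.377 0.   ] 0.0045 [0.69  0.369 0.01 ] [0.678 0.361 0.01 ]
tin [0.292 0.32  0.043] 0.008 [0.259 0.364 0.01 ] [0.303 0.354 0.01 ]
tape [ 0.332 -0.271  0.016] 0.0015 [ 0.327 -0.269  0.01 ] [ 0.335 -0.267  0.01 ]
```

View pics/wrist0.png

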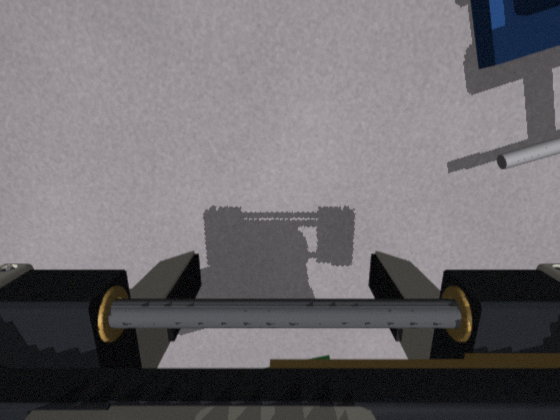

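Left-most of the three posts is pB at (0.515,-0.405), scene pixel (187,311). The others, A at (125,309) and C at (147,344), lie further right. The round nest is the wood one at (342,217), not the green (364,166) or (382,206). Next is a survey with the wrist camera.

```bash
cat > survey.py <<'E'
from h import *
import pickle
out=[]
for i,y in enumerate((.27,.0,-.27)):
    q=down(np.pi/2)
    try: manip.move_pose([.70,y,.25],q)
    except manip.PlanningError as e: print("fail",y,e); continue
    manip.sleep(.3)
    c=viewer.get_calibration("wrist"); im=viewer.get_image("wrist")
    out.append((c,im)); cv2.imwrite(f"pics/w{i+1}.png",im[:,:,::-1])
    print(y,manip.current_clock(),c["eye"],R.from_quat(c["attitude"]).as_matrix()[:,2].round(3),manip.current_q().round(2))
pickle.dump(out,open("survey.pkl","wb"))
E
python3 survey.py; python3 -c "
import cv2;a=[cv2.imread(f'pics/w{i}.png') for i in (1,2,3)];cv2.imwrite('pics/wall.png',cv2.resize(cv2.vconcat([x[:260] for x in a]),(431,600)))"
```

```text
0.27 2.7167 [0.61883365 0.26909188 0.40815047] [ 0.296  0.002 -0.955] [-0.23  0.65 -0.31  1.23  0.19  1.29  1.05]
0.0 4.1167 [6.19183770e-01 1.09953685e-04 4.08001983e-01] [ 0.296  0.003 -0.955] [ 0.15  0.56 -0.29  1.39  0.16  1.22  1.42]
-0.27 5.5167 [ 0.61962395 -0.26986818  0.40828252] [ 0.296  0.002 -0.955] [ 0.47  0.65 -0.23  1.23  0.14  1.28  1.81]
```

View pics/w2.png

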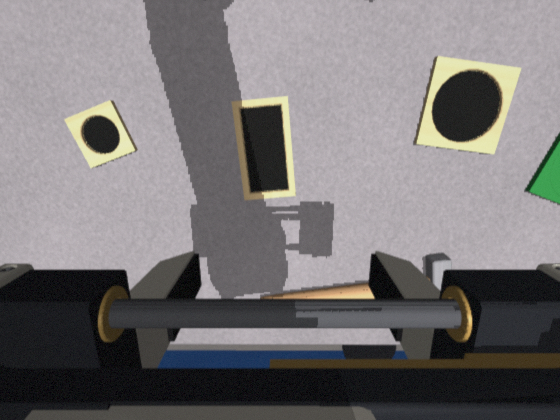

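w2 shows the pyramid nest (101,134), the bar nest (265,148) and the round nest (467,105). The piles are out of view, so I need a closer row of views.

```bash
cat > survey2.py <<'E'
from h import *
import pickle
out=pickle.load(open("survey.pkl","rb"))
for i,(x,y) in enumerate(((.57,-.40),(.54,-.18),(.52,-.02),(.54,.13),(.57,.36))):
    try: manip.move_pose([x,y,.25],down(np.pi/2))
    except manip.PlanningError as e: print("fail",y,e); continue
    manip.sleep(.3)
    c=viewer.get_calibration("wrist"); im=viewer.get_image("wrist")
    out.append((c,im)); cv2.imwrite(f"pics/w{i+4}.png",im[:,:,::-1])
pickle.dump(out,open("survey.pkl","wb")); print(manip.current_clock(),len(out))
E
python3 survey2.py; python3 -c "
import cv2;a=[cv2.imread(f'pics/w{i}.png')[:270] for i in (4,8,5,7)];cv2.imwrite('pics/wall.png',cv2.resize(cv2.vconcat([cv2.hconcat(a[:2]),cv2.hconcat(a[2:])]),(800,386)))"
```

```text
11.1917 8
```

View pics/wall.png

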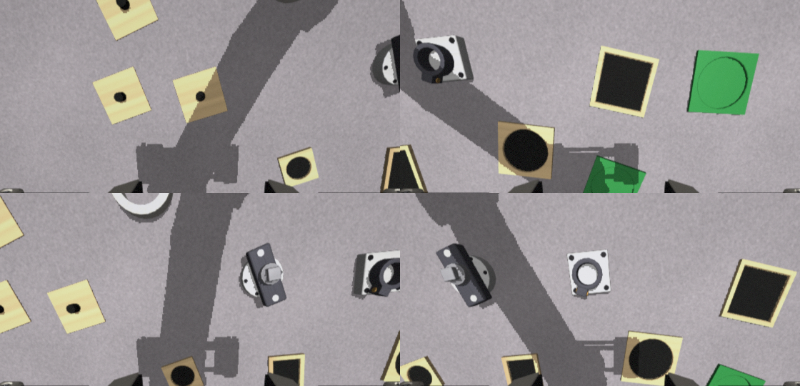

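View pics/w6.png

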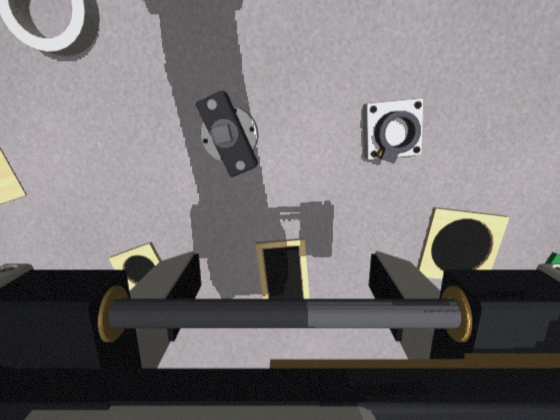

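Both piles are clear in w6. The bar lies on the flange at (226,133) with the pyramid on it, and the clamp lies on the plate at (395,131) with its lug pointing down-left. A close crop comes next, along with the nest measurements.

```bash
cat > nests.py <<'E'
from h import *
import pickle
V=pickle.load(open("survey.pkl","rb"))
N=dict(sq=(.495,.391,.008,96),rnd=(.613,.219,.008,98),nb=(.664,-.022,.008,120),npy=(.646,-.221,.008,62),post=(.515,-.405,.003,76))
obs={k:[] for k in N}
for vi,(c,im) in enumerate(V):
    hsv=cv2.cvtColor(im,cv2.COLOR_RGB2HSV)
    m=cv2.inRange(hsv,(12,50,60),(38,255,255)); m[262:]=0
    for ct in cv2.findContours(m,cv2.RETR_EXTERNAL,cv2.CHAIN_APPROX_NONE)[0]:
        if cv2.contourArea(ct)<700: continue
        h=cv2.convexHull(ct)[:,0]; x,y,w,hh=cv2.boundingRect(h)
        if x<2 or y<2 or x+w>558 or y+hh>258: continue
        mo=cv2.moments(h); cen=(mo["m10"]/mo["m00"],mo["m01"]/mo["m00"])
        for k,(X,Y,z,s) in N.items():
            P=cast(c,h,z)[:,:2]*1000; r=cv2.minAreaRect(P.astype(np.float32))
            if np.hypot(r[0][0]/1000-X,r[0][1]/1000-Y)<.035 and max(r[1])>.8*s:
                obs[k].append((c,cen)); print(k,vi+1,np.round(r[0],1),np.round(r[1],1),round(r[2],1))
                # dark pocket
                d=np.zeros_like(m); cv2.fillPoly(d,[h],255); d=cv2.bitwise_and(d,cv2.inRange(hsv[:,:,2],0,50))
                cc=max(cv2.findContours(d,cv2.RETR_EXTERNAL,cv2.CHAIN_APPROX_NONE)[0],key=cv2.contourArea)[:,0]
                r2=cv2.minAreaRect((cast(c,cc,z if k!="post" else .022)[:,:2]*1000).astype(np.float32)); print("   dark",np.round(r2[0],1),np.round(r2[1],1),round(r2[2],1))
for k,o in obs.items():
    if len(o)>1:
        b=max(((a,b) for a in o for b in o),key=lambda t:np.linalg.norm(t[0][0]["eye"]-t[1][0]["eye"])); print(k,tri(*b[0],*b[1]))
E
python3 nests.py
python3 - <<'E'
import cv2
a=[cv2.resize(cv2.imread(f'pics/w{i}.png')[y-50:y+50,x-50:x+50],(390,290) if 0 else (290,290),interpolation=cv2.INTER_CUBIC) for i,x,y in ((6,226,133),(5,372,113),(6,395,131),(7,268,110))]
cv2.imwrite('pics/crop.png',cv2.vconcat([cv2.hconcat(a[:2]),cv2.hconcat(a[2:])]))
E
```

```text
nb 1 [661.4 -21. ] [119.9  70.6] 5.4
   dark [661.3 -21.6] [99.7 45.2] 5.3
rnd 1 [610.7 215.4] [97.9 98. ] 82.9
   dark [610.4 215.4] [76.7 77. ] 89.4
npy 2 [ 643.5 -220.7] [62.1 64.5] 20.6
   dark [ 643.4 -219.9] [41.  40.2] 40.2
nb 2 [661.5 -23.7] [120.5  65.9] 5.4
   dark [661.2 -23.4] [99.8 46.8] 5.4
rnd 2 [610.3 213.9] [100.9  98.1] 82.9
   dark [610.  213.9] [77.1 76.4] 0.2
npy 3 [ 643.4 -222.3] [62.1 62.1] 20.3
   dark [ 643.5 -222.6] [41.2 41.2] 1.3
nb 3 [661.4 -25.3] [120.1  69.9] 5.3
   dark [660.8 -24.8] [99.7 45.7] 5.2
post 4 [ 513.3 -404.3] [76.2 75.9] 17.0
   dark [ 513.2 -404.1] [12.5 12.8] 0.2
post 5 [ 513.3 -403.4] [75.7 75.9] 17.1
   dark [ 512.4 -398.9] [12.6 21.5] 7.9
sq 7 [491.6 388.8] [99.9 96.2] 77.7
   dark [491.5 389.2] [75.  76.1] 77.8
rnd 8 [610.1 216.3] [99.6 99.5] 82.5
   dark [609.5 216.6] [77.8 75.7] 89.9
sq 8 [492.2 390.4] [95.9 96. ] 77.8
   dark [491.9 390.4] [76.2 76. ] 77.8
sq (array([0.48966795, 0.3907002 , 0.00504791]), np.float64(0.00034213233394443274))
rnd (array([0.60811185, 0.21526623, 0.00559045]), np.float64(0.0007045774989743425))
nb (array([ 0.65810218, -0.02352473,  0.00502634]), np.float64(8.337104529343087e-05))
npy (array([ 0.64258883, -0.22206612,  0.00523252]), np.float64(5.502250557290676e-05))
post (array([ 0.51205448, -0.4042639 ,  0.00147455]), np.float64(0.0001279964666036101))
```

View pics/crop.png

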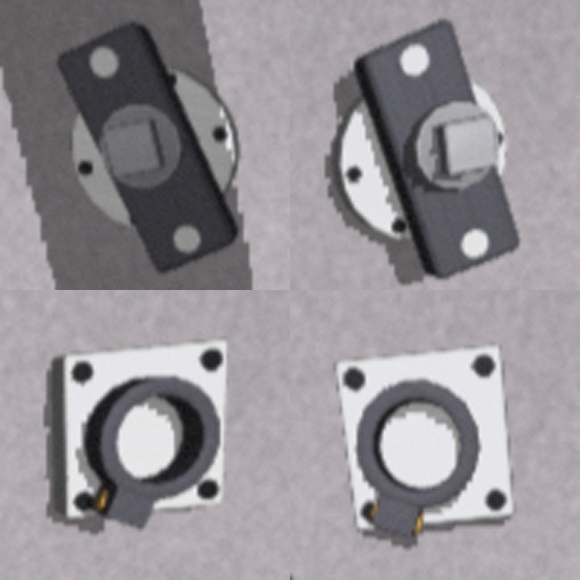

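The crop confirms the choice: pyramid on the bar on the flange, and clamp on the plate with its lug toward image bottom-left. Now the pieces.

```bash
cat > parts.py <<'E'
from h import *
import pickle
V=pickle.load(open("survey.pkl","rb"))
def blob(i,p,r,lo=None,hi=None):
    im=cv2.cvtColor(V[i-1][1],cv2.COLOR_RGB2GRAY); x,y=map(round,p); w=im[y-r:y+r+1,x-r:x+r+1]
    t,m=cv2.threshold(cv2.resize(w,None,fx=4,fy=4,interpolation=cv2.INTER_CUBIC),0,255,cv2.THRESH_OTSU)
    n,l,s,c=cv2.connectedComponentsWithStats(m); k=l[l.shape[0]//2,l.shape[1]//2]
    return (c[k]+.5)/4-.5+[x-r,y-r],s[k][4]/16
C=lambda i:V[i-1][0]
S=[]
for a,b in (((212,104),(365,84)),((240.5,165.4),(386,147))):
    (p,n1),(q,n2)=blob(6,a,6),blob(5,b,6); P,e=tri(C(6),p,C(5),q); S.append(P); print("screw",p,n1,q,n2,P.round(4),round(e,4))
print("bar",(S[0]+S[1])/2,np.degrees(np.arctan2(*(S[1]-S[0])[1::-1])))
print("head",tri(C(6),(221.2,133.7),C(5),(384.1,112.3)))
print("foot",tri(C(6),(224.6,133.3),C(5),(379.9,113)),cast(C(6),(224.6,133.3),.063),cast(C(5),(379.9,113),.063))
B=[]
for i,p in ((6,(401,132)),(7,(262,112))):
    im=V[i-1][1]; x,y=p; w=cv2.resize(im[y-34:y+35,x-34:x+35],None,fx=4,fy=4,interpolation=cv2.INTER_CUBIC); g=cv2.cvtColor(w,cv2.COLOR_RGB2GRAY)
    m=cv2.inRange(g,65,115); m=cv2.morphologyEx(m,cv2.MORPH_OPEN,np.ones((9,9)))
    cs,h=cv2.findContours(m,cv2.RETR_CCOMP,cv2.CHAIN_APPROX_NONE)
    for j,c in enumerate(cs):
        if h[0][j][3]>=0 and cv2.contourArea(c)>1500:
            e=cv2.fitEllipse(c); o=cs[h[0][j][3]]; M=cv2.moments(o)
            f=lambda u:(np.array(u)+.5)/4-.5+[x-34,y-34]
            far=o[np.argmax(np.linalg.norm(o[:,0]-e[0],axis=1)),0]
            print("clamp",i,f(e[0]),np.array(e[1])/4,f((M["m10"]/M["m00"],M["m01"]/M["m00"])),f(far)); B.append((C(i),f(e[0])))
            a=cast(C(i),[f(e[0]),f((M["m10"]/M["m00"],M["m01"]/M["m00"]))],.048); print(a.round(4))
if len(B)==2: print(tri(*B[0],*B[1]))
for i,l in ((6,(390,155.8)),(7,(254.9,137.6))): print("lug",cast(C(i),l,.048))
E
python3 parts.py
```

```text
screw [211.41656479 103.99704564] 76.6875 [364.58773292  83.2798913 ] 80.5 [ 0.4288 -0.0991  0.0489] 0.0002
screw [239.96963947 164.97817837] 65.875 [385.3273701  146.53179125] 68.5625 [ 0.4932 -0.0718  0.0488] 0.0001
bar [ 0.46103617 -0.08545552  0.04883006] 23.030230312866713
head (array([ 0.45765895, -0.08505654,  0.07829135]), np.float64(0.00020293280218503667))
foot (array([ 0.45821006, -0.08453854,  0.06220195]), np.float64(0.00010555901547705767)) [[ 0.45821868 -0.08438916  0.063     ]] [[ 0.45816003 -0.08477196  0.063     ]]
clamp 6 [399.70523834 131.91349792] [29.0721302  32.77304459] [398.67068859 133.92074077] [381.875 159.375]
[[0.4579 0.1027 0.048 ]
 [0.46   0.1018 0.048 ]]
clamp 7 [261.16407013 112.88857269] [29.76063156 32.00072098] [260.62785524 116.30970877] [247.875 145.125]
[[0.4581 0.1028 0.048 ]
 [0.4616 0.1022 0.048 ]]
(array([0.45801116, 0.10282107, 0.04758729]), np.float64(0.00020909776493924947))
lug [[0.4835338 0.0946136 0.048    ]]
lug [[0.48378411 0.09542471 0.048     ]]
```

```bash
cat >> h.py <<'E'
def best(p,deg):
    s=[]
    for d in (deg,deg+180):
        q=down(np.radians(d)); j=manip.solve_ik(list(p),q)
        if j is not None: s.append((np.abs(np.array(j)-manip.current_q()).max()+max(0,abs(j[6])-2.2)*9,d,q))
    return min(s,key=lambda t:t[0])[1:]
def state(t): print(t,"t=%.1f"%manip.current_clock(),"gap=%.4f"%manip.current_finger_gap(),"F",np.round(manip.current_force(),1),"tcp",np.round(manip.current_tool_pos(),4))
def pick(xy,deg,zb,h,f,up=.18):
    d,q=best([*xy,up],deg)
    manip.move_pose([*xy,up],q); z=zb+h
    manip.servo_line([*xy,z+.02],vel=.15); manip.servo_line([*xy,z],vel=.06)
    effector.close(f_grip=f); state("grip")
    manip.servo_line([*xy,z+.012],vel=.05); manip.servo_line([*xy,up],vel=.15); state("up"); return d
def place(xy,deg,zb,h,up=.16):
    d,q=best([*xy,up],deg); z=zb+h
    manip.move_pose([*xy,up],q)
    manip.servo_line([*xy,z+.03],vel=.15); manip.servo_line([*xy,z+.0005],vel=.03); manip.sleep(.1); state("down")
    effector.open_jaws(); manip.sleep(.1)
    manip.servo_line([*xy,z+.03],vel=.06); manip.servo_line([*xy,up],vel=.15); state("clear")
def shot(n):
    c=viewer.get_calibration("wrist"); im=viewer.get_image("wrist"); cv2.imwrite(f"pics/{n}.png",im[:,:,::-1]); np.save(f"pics/{n}.npy",dict(c=c,im=im),allow_pickle=True)
E
python3 - <<'E'
from h import *
for n,p,d in (("pyr",(.4582,-.0846),113),("npy",(.6434,-.2215),113),("bar",(.461,-.0855),113),("nb",(.6614,-.0235),95.4),("cl",(.458,.1028),73),("post",(.5132,-.404),73),("fl",(.46,-.085),90),("rnd",(.6103,.2153),90),("pl",(.458,.1),90),("sq",(.4917,.39),77.8)):
    print(n,[None if (j:=manip.solve_ik([*p,z],down(np.radians(d+k)))) is None else round(j[6],2) for z in (.012,.18) for k in (0,180)])
d=pick((.4582,-.0846),113,.048,.0075,20); 
shot("g1")
E
```

```text
pyr [np.float64(1.72), np.float64(-0.96), np.float64(1.97), np.float64(-1.03)]
npy [np.float64(1.96), np.float64(-0.79), np.float64(2.06), np.float64(-0.82)]
bar [np.float64(1.72), np.float64(-0.96), np.float64(1.96), np.float64(-1.03)]
nb [np.float64(1.37), np.float64(-1.34), np.float64(1.45), np.float64(-1.4)]
cl [np.float64(0.67), np.float64(-1.03), np.float64(0.87), np.float64(-1.5)]
post [np.float64(1.75), np.float64(-0.58), np.float64(1.82), np.float64(-0.79)]
fl [np.float64(1.37), np.float64(-1.31), np.float64(1.59), np.float64(-1.41)]
rnd [np.float64(0.89), np.float64(-1.81), np.float64(0.97), np.float64(-1.88)]
pl [np.float64(0.93), np.float64(-1.72), np.float64(1.15), np.float64(-1.82)]
sq [np.float64(0.34), np.float64(-1.59), np.float64(0.43), np.float64(-1.77)]
grip t=15.2 gap=0.0291 F [ 0.1 -0.2  0.3] tcp [ 0.4582 -0.0846  0.0555]
up t=16.5 gap=0.0289 F [-0.1 -0.3 -1.2] tcp [ 0.4574 -0.0846  0.1792]
```

Run:
```python
from h import *
place((.6434,-.2215),113,.003,.0075)
manip.move_pose([.53,-.12,.25],down(np.pi/2)); manip.sleep(.2); shot("b1")
cv2.imwrite("pics/b1s.png",viewer.get_image("scene")[:,:,::-1]); state("")
a=cv2.imread("pics/b1.png")[:290]; b=cv2.resize(cv2.imread("pics/b1s.png")[270:325,205:310],(560,293),interpolation=cv2.INTER_CUBIC)
cv2.imwrite("pics/b1m.png",cv2.vconcat([a,b]))
```

```text
down t=19.7 gap=0.0290 F [-0.8  0.7 -0.7] tcp [ 0.6436 -0.2216  0.0112]
clear t=22.5 gap=0.0920 F [-0.2 -0.3  0.3] tcp [ 0.6425 -0.2213  0.1588]
 t=23.5 gap=0.0916 F [ 1.3 -0.9 -0.5] tcp [ 0.5302 -0.1206  0.2489]
```

View pics/b1m.png

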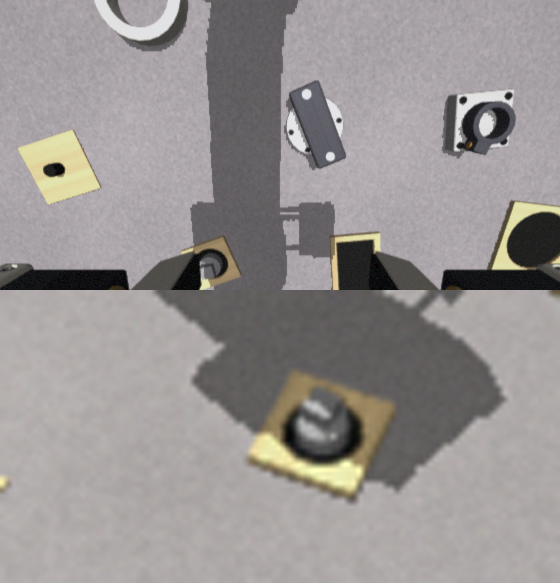

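The pyramid stands upright and centred in its nest. The bar's screws are now at (307,94) and (331,156). I'll re-measure the bar, then pick and place it.

```bash
sed -i 's/z+.0005\]/z-.0005]/' h.py
python3 - <<'E'
from h import *
d=np.load("pics/b1.npy",allow_pickle=True).item(); c=d["c"]; g=cv2.cvtColor(d["im"],cv2.COLOR_RGB2GRAY)
s=[]
for x,y in ((307,94),(331,156)):
    m=cv2.threshold(g[y-6:y+7,x-6:x+7],0,255,cv2.THRESH_OTSU)[1]; M=cv2.moments(m,True); s.append((M["m10"]/M["m00"]+x-6,M["m01"]/M["m00"]+y-6))
P=cast(c,s,.0485); m=P.mean(0)[:2]; a=np.degrees(np.arctan2(*(P[1]-P[0])[1::-1])); print(s,m,a)
if np.hypot(*(m-[.461,-.0855]))<.006 and abs(a-23)<4:
    pick(m,a+90,.024,.0095,25)
    place((.6614,-.0235),95.4,.003,.0095)
    manip.move_pose([.54,-.03,.25],down(np.pi/2)); manip.sleep(.2); shot("c1")
    cv2.imwrite("pics/c1s.png",viewer.get_image("scene")[:,:,::-1]); state("")
    A=cv2.imread("pics/c1.png")[:300]; b=cv2.resize(cv2.imread("pics/c1s.png")[235:290,265:370],(560,293),interpolation=cv2.INTER_CUBIC)
    cv2.imwrite("pics/c1m.png",cv2.vconcat([A,b]))
E
```

```text
[(306.0379746835443, 93.69620253164557), (329.94117647058823, 156.02941176470588)] [ 0.46096907 -0.08544967] 23.16995804083125
grip t=26.4 gap=0.0336 F [0.4 0.  0.2] tcp [ 0.4609 -0.0854  0.0335]
up t=27.9 gap=0.0339 F [ 0.6  0.1 -2.3] tcp [ 0.4602 -0.0854  0.1792]
down t=30.9 gap=0.0339 F [-3.5  0.4  4.8] tcp [ 0.6613 -0.0234  0.0126]
clear t=33.6 gap=0.0919 F [-0.1  0.5 -0. ] tcp [ 0.6605 -0.0236  0.1588]
 t=34.6 gap=0.0918 F [0.  0.3 0.4] tcp [ 0.5403 -0.0297  0.2488]
```

View pics/c1m.png

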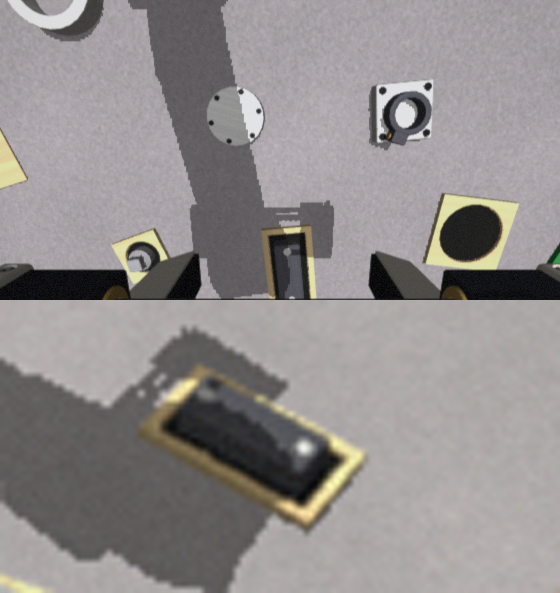

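The bar lies flat in its nest. The flange is free at (236,115) and the clamp is unmoved on the plate. Now the clamp to the post.

Run:
```python
from h import *
pick((.458,.1028),73,.024,.007,20)
place((.5131,-.4042),73,.003,.007)
manip.move_pose([.52,-.12,.25],down(np.pi/2)); manip.sleep(.2); shot("d1")
cv2.imwrite("pics/d1s.png",viewer.get_image("scene")[:,:,::-1]); state("")
A=cv2.imread("pics/d1.png")[:300]; b=cv2.resize(cv2.imread("pics/d1s.png")[283:338,135:240],(560,293),interpolation=cv2.INTER_CUBIC)
cv2.imwrite("pics/d1m.png",cv2.vconcat([A,b]))
```

```text
grip t=37.6 gap=0.0460 F [0.4 0.4 0.4] tcp [0.4581 0.1028 0.0311]
up t=39.1 gap=0.0460 F [-0.  -0.5 -0.3] tcp [0.4573 0.1025 0.1792]
down t=43.1 gap=0.0460 F [-4.   2.3  5.5] tcp [ 0.5127 -0.404   0.0101]
clear t=45.7 gap=0.0920 F [0.5 0.5 0.4] tcp [ 0.5124 -0.4037  0.1589]
 t=47.2 gap=0.0919 F [-0.2  0.3 -0.6] tcp [ 0.5199 -0.121   0.2495]
```

View pics/d1m.png

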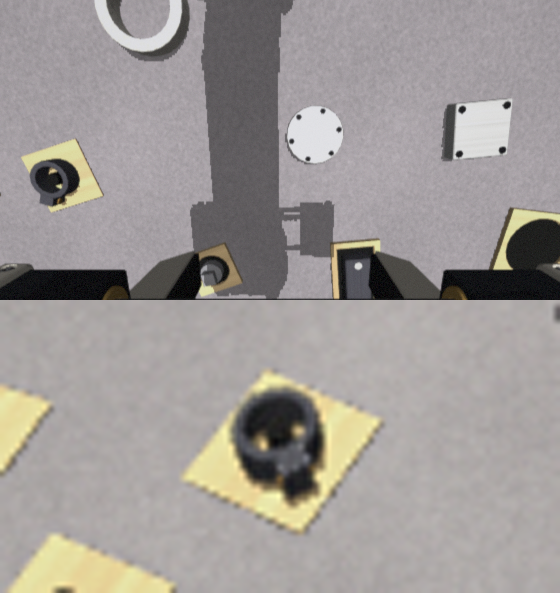

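The clamp sits flat over the post. Next I'll measure the flange and plate from c1 and d1, triangulating their holes for height.

```bash
cat > bottom.py <<'E'
from h import *
L=lambda n:np.load(f"pics/{n}.npy",allow_pickle=True).item()
def holes(n,box):
    d=L(n); x0,y0,x1,y1=box; g=cv2.cvtColor(d["im"],cv2.COLOR_RGB2GRAY)[y0:y1,x0:x1]
    g=cv2.resize(g,None,fx=4,fy=4,interpolation=cv2.INTER_CUBIC)
    m=(cv2.morphologyEx(g,cv2.MORPH_CLOSE,np.ones((37,37)))-g.astype(int)>45).astype(np.uint8)
    _,_,s,c=cv2.connectedComponentsWithStats(m)
    return d["c"],np.array([(c[k]+.5)/4-.5+[x0,y0] for k in range(1,len(s)) if 60<s[k][4]<900])
c2,f2=holes("d1",(284,102,346,168)); c1,f1=holes("c1",(204,82,268,150)); print(len(f1),len(f2))
print("fl px",f1.mean(0),f2.mean(0),tri(c1,f1.mean(0),c2,f2.mean(0)))
for c,f in ((c1,f1),(c2,f2)): P=cast(c,f,.024); e=cv2.minEnclosingCircle((P[:,:2]*1000).astype(np.float32)); print(P.mean(0),e)
c2,p2=holes("d1",(452,96,514,164)); c1,p1=holes("c1",(374,78,434,144)); print(p2.round(1),p1.round(1))
P=cast(c2,p2,.024); r=cv2.minAreaRect((P[:,:2]*1000).astype(np.float32)); print("plate",P.mean(0),r)
for t in p1:
    print(min((tri(c1,t,c2,u) for u in p2),key=lambda v:v[1]+abs(v[0][2]-.024)))
E
python3 bottom.py
```

```text
6 9
fl px [226.58208846 112.76275638] [317.10462648 134.20905293] (array([ 0.45828303, -0.0888958 ,  0.06685596]), np.float64(0.0005238299050980979))
[ 0.45804471 -0.0961336   0.024     ] ((458.50238037109375, -90.4925308227539), 30.37851333618164)
[ 0.46139356 -0.08470704  0.024     ] ((461.2511291503906, -87.75946807861328), 34.05190658569336)
[[461.7 109.1]
 [501.9 149.7]
 [458.8 153.6]] [[382.2  90.2]
 [380.7 120.6]
 [432.4 128.5]
 [426.  132.5]
 [413.4 140.1]]
plate [0.46552502 0.09795192 0.024     ] ((470.0652770996094, 94.19486999511719), (70.90621185302734, 35.3586540222168), 50.21517562866211)
(array([0.43377627, 0.07790033, 0.02470799]), np.float64(5.4241632608602754e-05))
(array([0.44994066, 0.07228885, 0.04013618]), np.float64(0.03218349450108178))
(array([0.47854771, 0.14820516, 0.00239551]), np.float64(0.006092595817429337))
(array([0.47923678, 0.13268534, 0.02406988]), np.float64(0.0001607042874768702))
(array([0.4794274 , 0.10176181, 0.06974584]), np.float64(0.01013779363592885))
```

```bash
cat >> bottom.py <<'E'
print("----")
d=L("d1"); hsv=cv2.cvtColor(d["im"],cv2.COLOR_RGB2HSV)
for box in ((284,102,346,168),(440,92,520,166)):
    x0,y0,x1,y1=box; m=cv2.inRange(hsv[y0:y1,x0:x1,2],195,255)
    ct=max(cv2.findContours(m,cv2.RETR_EXTERNAL,cv2.CHAIN_APPROX_NONE)[0],key=cv2.contourArea)[:,0]+[x0,y0]
    P=(cast(d["c"],ct,.024)[:,:2]*1000).astype(np.float32); print(cv2.minAreaRect(P),cv2.minEnclosingCircle(P))
for t in f1:
    v=min((tri(c1,t,c2,u) for u in f2),key=lambda v:v[1]+abs(v[0][2]-.024)); print("fh",v[0].round(4),v[1].round(4))
E
python3 bottom.py | sed '1,/----/d'
```

```text
((461.5313415527344, -87.00379943847656), (63.006404876708984, 62.65968322753906), 0.0516168512403965) ((461.7594299316406, -87.13459014892578), 32.163482666015625)
((456.098876953125, 105.12350463867188), (61.64630126953125, 61.643489837646484), 5.430156230926514) ((455.904541015625, 104.905029296875), 42.490020751953125)
fh [ 0.435  -0.0793  0.0238] 0.0002
fh [ 0.4416 -0.1065  0.0243] 0.0001
fh [ 0.4554 -0.0602  0.0244] 0.0002
fh [ 0.4626 -0.1142  0.0569] 0.0069
fh [ 0.4684 -0.1145  0.024 ] 0.0001
fh [ 0.4885 -0.0953  0.0243] 0.0001
```

Run:
```python
from h import *
pick((.4617,-.0872),90,0,.0095,35)
place((.6103,.2153),90,.003,.0095)
pick((.4563,.1052),95.4,0,.0095,35)
place((.4919,.3896),77.8,.003,.0095)
manip.move_pose([.60,.22,.30],down(np.pi/2)); manip.sleep(.2); shot("e1")
manip.move_pose([.55,.0,.35],down(np.pi/2)); manip.sleep(.2)
s=viewer.get_image("scene"); cv2.imwrite("pics/e1s.png",s[:,:,::-1]); state("")
A=cv2.imread("pics/e1.png")[:300]; b=cv2.resize(cv2.imread("pics/e1s.png")[145:335,95:405],(560,300),interpolation=cv2.INTER_CUBIC)
cv2.imwrite("pics/e1m.png",cv2.vconcat([A,b]))
```

```text
grip t=49.8 gap=0.0651 F [-0.2 -0.   1.9] tcp [ 0.4619 -0.0872  0.0097]
up t=51.4 gap=0.0651 F [-0.8  0.1 -3.3] tcp [ 0.4609 -0.0871  0.1791]
down t=54.9 gap=0.0655 F [-3.4 -1.9  6.1] tcp [0.6102 0.2153 0.0128]
clear t=57.2 gap=0.0920 F [-1.  -0.5 -0.1] tcp [0.6096 0.2148 0.1589]
grip t=60.2 gap=0.0636 F [-0.7  0.4  1.5] tcp [0.4564 0.1053 0.0097]
up t=61.8 gap=0.0632 F [-0.6  0.4 -2.2] tcp [0.4555 0.105  0.1791]
down t=65.1 gap=0.0640 F [-2.8 -3.7  5.3] tcp [0.4916 0.3893 0.0127]
clear t=67.5 gap=0.0919 F [ 0.3 -0.  -0.8] tcp [0.4914 0.3889 0.1589]
 t=69.9 gap=0.0918 F [-0.5  1.   0. ] tcp [0.5501 0.0018 0.3497]
```

View pics/e1m.png

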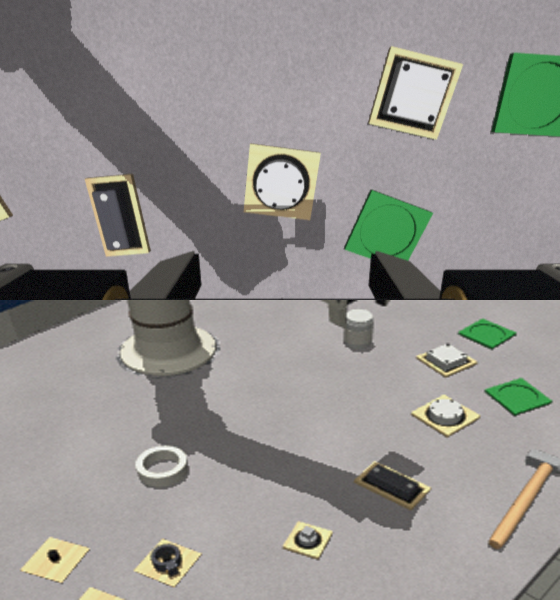

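All five pieces sit flat inside their nests: plate (415,92), flange (281,182), bar (115,215), and the pyramid and clamp in the scene view. The tin and tape roll are unmoved.

```bash
python3 -c "
from bench import manip
print(manip.hand_in())"
```

```text
the job is handed in; nothing more can be done
None
```

The job is handed in at about 70 s of robot time: all five pieces are flat in their nests (pyramid upright, clamp over the left-most post), and the tin and tape roll were not touched.

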